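# Seat the phone housing, then hold its display open over it

### The job

First lay the loose phone housing flat and square in the pocket of the black fixture, open side up as it lies, either way round, fully down on the pocket floor, and let go of it. Then draw the display out of its stand and hold it right over the seated housing, about 15 cm above the bench, glass side up and sloping at about 45 degrees, with its long edges level and parallel to the housing's long edges, as for plugging in its connectors. Finish while still holding the display there, clear of everything; leave the housing seated and the other things on the bench undisturbed.

Things in the scene. Friction and masses are not known exactly. Their poses are not given: they have to be found in the camera images.
- shell_center (a point): Centre (half-way up) of the phone housing: a loose, shallow aluminium tray lying on the bench with its open side up, about 70 g. 58 mm wide (its x), 124 mm long (its y), 9 mm high (its z, up); floor and rim 3 mm thick. It can be gripped across its 58 mm width by the outside of the long rims.
- pocket (a point): Centre of the pocket floor of the black fixture, 10 mm above the bench. Between its corner fences the pocket measures 62 mm (x) by 128 mm (y), so the housing has 2 mm play on each side. x is across the pocket, y along its length, z up. Seated, the housing's centre is 4.5 mm above this point.
- fixture: The black fixture, fixed to the bench; origin under its centre at bench level. A base plate 92 mm (x) by 156 mm (y), 10 mm thick, with an L-shaped aluminium fence 6 mm high and 8 mm thick at each corner of the pocket. The long sides are open over their middle 92 mm, so fingers can pass there down to the base plate.
- panel_center (a point): Centre of the phone display: a loose rigid plate, 8 mm thick (its x), 124 mm long (its y), 58 mm high (its z, up at the start), about 60 g, standing on a long edge in the stand. Its black glass is the +x face, facing away from the robot; the -x face is bare steel with a copper square. Grip it through its 8 mm at the middle of its top edge and lift straight up.
- panel: The display itself (see panel_center); the origin is at the middle of the edge it stands on, 29 mm below its centre.
- slot (a point): Middle of the slot floor of the grey display stand, 8 mm above the bench. The slot is 10 mm wide; y runs along it, z is up.
- stand: The grey display stand, fixed to the bench; origin under its centre at bench level. A base plate 80 mm (x) by 160 mm (y) by 8 mm, with two slotted posts that hold the last 17 mm of each end of the display, up to 24 mm above the slot floor. Between the posts (90 mm) the display is free on both sides.
- shell: The phone housing itself; the origin is at the centre of its underside.
- screwdriver: Bystander: a small screwdriver, 150 mm long, lying on the bench beyond the work. Leave it alone.
- loupe: Bystander: a black eye loupe, 38 mm across and 26 mm high, on the bench beyond the work. Leave it alone.
- screwtray: Bystander: a white screw tray, 60 by 90 mm and 15 mm high, on the bench beyond the work. Leave it alone.
Mind the look-alikes: they are no part of the job. Leave any turquoise look-alike of the fixture alone.

How it is judged:
By the outcome, as a careful person would: the job done as asked, in the order asked, and still so for the second after the job is handed in, while the arm keeps its last pose, push and grip.
It also fails if it takes over 64 s, if anything falls off the work surface, if the arm or the gripper's body presses on something with over 40 N, if the wrist force passes 120 N, or if a joint passes its speed limit or range.

### The arm

A 6-joint arm with a two-finger parallel gripper is mounted at the origin on the work surface. World frame = base frame: x ahead of the robot, y to its left, z up, the work surface at z = 0. Lengths are in mm, angles in rad, forces in N, time in s.
With the tool pointing down it reaches from about 275 to 850 mm from the base axis. Payload 19 kg.
Tool frame: the origin (TCP) lies on the centre line of the jaws, within the pads' length; the fingertips stand 11 mm ahead of it and the grasp point (between the pads) lies 8 mm behind it; y points along the fingers, x is the direction in which the jaws open and shut, and the axes are right-handed (so a half turn about y gives the same grasp; the last joint's range is limited). The gripper opens to 85 mm and grips with 20 to 120 N. Pads are 22 mm wide; open, the fingers measure 114 mm over their backs; the gripper's body (76 mm by 85 mm) begins 54 mm behind the grasp point. The pads swing forward as they close: fully open they stand 13 mm farther back than shut.
Start: joints at [1.11, 0.15, 1.437, -0, 1.554, -0.134], TCP at [184.587, 544.536, 242.267] pointing down, gripper open.
Joint ranges: [-2.8, 2.8], [-0.68, 2.1], [0.12, 2.68], [-1.39, 4.53], [0.16, 2.79], [-2.81, 2.81]. Speed limits (rad/s): [1.89, 1.89, 2.22, 3.01, 3.01, 3.01].

### API

Orientations are given as a unit quaternion [x, y, z, w].
In Python, from bench import ctrl gives the robot as it stands.
- The arm moves only by the shell command python3 -m crank 'ROWS'. ROWS is JSON, one flat list of numbers, 7 for each row, row after row: the finger opening in m, from 0 to 0.0854, then the shift along the tool's x, y, z in m, then the turn, a rotation vector about the tool's x, y, z in degrees. A call has exactly 8 rows; each row is the pose to reach, as a shift and turn from the pose commanded when the call began, along the tool's axes at that moment; what a row does not reach only later rows make up. A row lasts 1/8 s, in which the tool goes at most 62.5 mm and 10.7 degrees, less where a joint would pass 70% of its speed; a pose out of reach is approached as far as the arm can. A call with a gripper value outside its range is refused whole. The fingers move at their own pace and stop on an object; the grip force is fixed at half the most. Time passes only in rows, so rows that repeat a pose let the fingers close, or fill a call up. It gives the time, the measured TCP pose, the force and the opening at its end, in the units of the state.
- ctrl.observe(): the state, without advancing time (a new reading comes with each control period).
- ctrl.read_camera(name): name is "scene" or "top" or "wrist"; returns the picture (480x640x3 uint8, red, green, blue); there is no depth.
- ctrl.get_calibration(name): a dict with "intrinsics" (3x3 intrinsics, pixels), "distortion" ([k1, k2, p1, p2, k3] as OpenCV has them; the pictures are not rectified), "cam_to_world" (4x4, takes a point from camera to world coordinates). Camera axes: x right, y up, looking along -z (the intrinsics and any distortion apply to the point x, -y, -z); pixel columns grow to the right and rows downward; lengths in mm; the calibration is good to about 2 mm. A picture is of the moment at which its call begins: read the wrist's pose just before it. get_calibration takes no time and is no camera call; for the wrist camera it gives the pose at the moment of the call.
- ctrl.finish_job(): hands the job in, once; it reports no verdict.
Trained networks look in the newest picture that a camera, given by its name, has taken for a name from the list of things; names that differ only in an ending like _2 or _b are one class to them, and where a whole thing is asked for, a point or a joint stands for the part that bears it (a point fixed in the world has none). Each returns a list of dicts, best first, with "conf" (0 to 1); they miss things now and then, are a little off and sometimes report something else, mostly with a low value. They report only what shows in the picture. A call takes as long as a camera call. They do not tell look-alikes from the thing itself.
- ctrl.look_for(camera, target): "location" ([column, row] in pixels, amid what is visible of it).
- ctrl.spot_point(camera, target): "location" ([column, row] in pixels: a listed point, or the origin of a listed thing).
The state is a dict: "t": time; "joint_pos": joint angles; "joint_vel": joint speeds; "joint_torque": joint torques, N m; "tool_pos": TCP position; "ee_rot": TCP orientation; "force": force on the tool from outside, world axes, zero at the start; "torque": the same for the moment, N m; "finger_gap": opening from 0.0 (shut) to 1.0 (fully open).
Only numpy, scipy, OpenCV 4.12 (cv2) and the standard library are available. Lean on these libraries where they do the work, as an engineer would, in place of code of your own. Each camera call takes 0.05 s, during which the arm holds its last target. There are 200 camera calls.

## Working session

There is one attempt and no reset: what is moved stays moved. The work goes in short steps, Python scripts to look and compute and a shell command to move; the robot and the scene stay as the last step left them, time stands still between calls to the robot, and variables do not carry over. Pictures are saved under pics/ and viewed, about 8 in all and at most 12, crops included, and the job is handed in when it is done.

```bash
ls; mkdir -p pics; python3 - <<'E'
from bench import ctrl
import cv2
print(ctrl.observe())
for n in ["top","scene"]:
    im=ctrl.read_camera(n); cv2.imwrite(f"pics/{n}0.png",im[:,:,::-1])
    c=ctrl.get_calibration(n); print(n,c)
    for t in ["shell_center","pocket","panel_center","slot"]:
        print(t,[(d['location'],round(d['conf'],2)) for d in ctrl.spot_point(n,t)[:3]])
E
```

```text
pics
{'t': 0.0, 'joint_pos': array([ 1.10998704e+00,  1.50976895e-01,  1.43801328e+00,  1.17024618e-05,
        1.55378966e+00, -1.34018944e-01]), 'joint_vel': array([-9.15200106e-05,  7.64951783e-04, -9.72305300e-04, -1.37069301e-03,
        1.83346480e-03,  1.44648328e-04]), 'joint_torque': array([-8.63399240e-03, -7.13072419e+01, -5.70852864e+01, -8.05551863e-04,
        9.29165049e-03,  1.74210487e-05]), 'tool_pos': array([184.50252336, 544.35772524, 241.68947209]), 'ee_rot': array([ 0.57486796,  0.41163299, -0.41237835, -0.57448169]), 'force': array([-0.85448627, -0.55858513, -0.07307729]), 'torque': array([-0.02925605,  0.01095271, -0.04210938]), 'finger_gap': 0.9975062684278513}
top {'intrinsics': array([[603.34689759,   0.        , 323.6873734 ],
       [  0.        , 603.34689759, 233.1256847 ],
       [  0.        ,   0.        ,   1.        ]]), 'distortion': array([-0.18836259,  0.        ,  0.        ,  0.        ,  0.        ]), 'cam_to_world': array([[-1.43110708e-02,  9.92463600e-01, -1.21701260e-01,
         4.34483774e+02],
       [-9.99876265e-01, -1.49993123e-02, 
[... 506 characters left out ...]
6, 240.04960262],
       [  0.        ,   0.        ,   1.        ]]), 'distortion': array([-0.11888822,  0.        ,  0.        ,  0.        ,  0.        ]), 'cam_to_world': array([[ 3.98314309e-01, -7.27740962e-01,  5.58335744e-01,
         9.73328257e+02],
       [ 9.17244534e-01,  3.14121552e-01, -2.44928797e-01,
        -2.00569997e+02],
       [ 2.85942800e-03,  6.09689054e-01,  7.92635529e-01,
         7.11385287e+02],
       [ 0.00000000e+00,  0.00000000e+00,  0.00000000e+00,
         1.00000000e+00]])}
shell_center [([170.2, 335.5], 0.57), ([474.3, 228.3], 0.43)]
pocket [([305.5, 258.6], 0.7), ([145.4, 241.6], 0.7)]
panel_center [([476.5, 220.6], 0.74)]
slot [([475.4, 231.8], 0.62)]
```

View pics/top0.png

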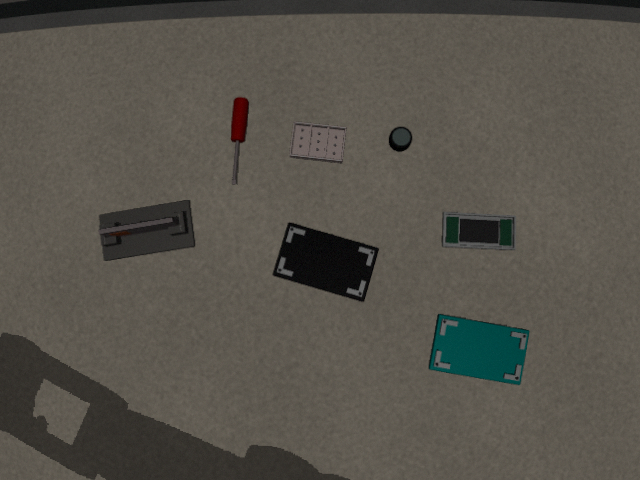

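View pics/scene0.png

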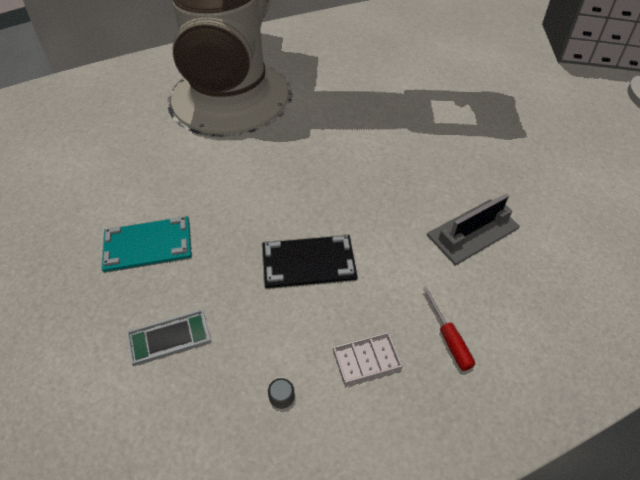

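Top view: the housing is at about (478,231), the black fixture at (326,262), the turquoise decoy at (480,349) and the stand with the display at (146,230). In the scene view they're at (170,337), (309,260), (146,243) and (473,230).

```bash
cat > h.py <<'E'
import numpy as np, cv2
from bench import ctrl
from scipy.spatial.transform import Rotation as R
def p2w(c,uv,z):
    uv=np.array(uv,float).reshape(-1,1,2)
    n=cv2.undistortPoints(uv,c['intrinsics'],c['distortion']).reshape(-1,2)
    d=np.c_[n[:,0],-n[:,1],-np.ones(len(n))]@c['cam_to_world'][:3,:3].T
    o=c['cam_to_world'][:3,3]
    return o+d*((z-o[2])/d[:,2])[:,None]
def w2p(c,P):
    T=np.linalg.inv(c['cam_to_world']); q=np.atleast_2d(P)@T[:3,:3].T+T[:3,3]
    q=q*[1,-1,-1]
    return cv2.projectPoints(q.reshape(-1,1,3),np.zeros(3),np.zeros(3),c['intrinsics'],c['distortion'])[0].reshape(-1,2)
def rect(P):
    (c,(w,h),a)=cv2.minAreaRect(np.float32(P[:,:2]))
    if w>h: a+=90; w,h=h,w
    return np.round(c,1),round(w,1),round(h,1),round((a+90)%180-90,2)  # a = yaw of long axis minus 90
def tool(s=None):
    s=s or ctrl.observe(); return np.array(s['tool_pos']),R.from_quat(s['ee_rot'])
E
python3 - <<'E'
from h import *
im=cv2.imread("pics/top0.png"); c=ctrl.get_calibration("top")
print(np.round(tool()[1].as_matrix(),3))
Q={'shell':([(443,211),(514,215),(514,249),(442,247)],9),'stand':([(99,214),(190,201),(194,246),(104,259)],8),'fix':([(289,224),(378,247),(364,300),(274,275)],10)}
for k,(q,z) in Q.items(): print(k,rect(p2w(c,q,z)))
m=(im.max(2)<35).astype(np.uint8); m[:200]=0;m[310:]=0;m[:,:265]=0;m[:,390:]=0
cn=max(cv2.findContours(cv2.morphologyEx(m,cv2.MORPH_CLOSE,np.ones((9,9))),0,1)[0],key=cv2.contourArea)
print('fixauto',rect(p2w(c,cn.reshape(-1,2),10)))
print('panel top',p2w(c,[(101,232),(172,221)],66).round(1))
sc=ctrl.get_calibration("scene")
print('scene shell',p2w(sc,[(170.2,335.5)],5).round(1),'fix',p2w(sc,[(309,260)],10).round(1),'panel',p2w(sc,[(476.5,220.6)],37).round(1))
w=ctrl.get_calibration("wrist"); p,r=tool(); print('wrist cam in tool',r.inv().apply(w['cam_to_world'][:3,3]-p).round(1)); print((r.as_matrix().T@w['cam_to_world'][:3,:3]).round(3), w['intrinsics'][0,0],w['distortion'])
E
```

```text
[[ 0.321 -0.    -0.947]
 [ 0.947 -0.     0.321]
 [-0.    -1.     0.   ]]
shell (array([ 555.4, -274.1]), 60.3, 122.6, -3.83)
stand (array([565.1, 283.1]), 77.9, 160.6, 6.81)
fix (array([508.9, -18.9]), 89.9, 152.5, -16.04)
fixauto (array([509., -18.]), 91.2, 154.8, -17.14)
panel top [[555.7 340.2  66. ]
 [571.4 223.1  66. ]]
scene shell [[ 556.9 -268.7    5. ]] fix [[512.7 -14.6  10. ]] panel [[569.5 281.9  37. ]]
wrist cam in tool [   0.6 -131.1   65.6]
[[ 1.    -0.     0.002]
 [ 0.002  0.262 -0.965]
 [-0.     0.965  0.262]] 338.30723552507817 [-0.01100404  0.          0.          0.          0.        ]
```

```bash
cat >> h.py <<'E'
def goal(x,y,z,yaw,tilt=0):
    """tool x at yaw, fingers down, then turned by tilt deg about tool z"""
    a=np.radians(yaw); X=[np.cos(a),np.sin(a),0]; Y=[0,0,-1]; Z=np.cross(X,Y)
    return np.array([x,y,z]),R.from_matrix(np.c_[X,Y,Z])*R.from_rotvec([0,0,np.radians(tilt)])
def delta(g,s=None):
    p,r=tool(s) if s is None or isinstance(s,dict) else s
    print('shift m',(r.inv().apply(g[0]-p)/1000).round(4),'turn deg',np.degrees((r.inv()*g[1]).as_rotvec()).round(2),'dist',np.linalg.norm(g[0]-p).round(1))
E
python3 - <<'E'
from h import *
delta(goal(509,-18,150,-17))
E
```

```text
shift m [-0.4286  0.0923 -0.4878] turn deg [ 0.000e+00  8.827e+01 -1.000e-02] dist 655.9
```

```bash
python3 -m crank '[0.085,-0.4286,0.092,-0.4878,0,88.3,0, 0.085,-0.4286,0.092,-0.4878,0,88.3,0, 0.085,-0.4286,0.092,-0.4878,0,88.3,0, 0.085,-0.4286,0.092,-0.4878,0,88.3,0, 0.085,-0.4286,0.092,-0.4878,0,88.3,0, 0.085,-0.4286,0.092,-0.4878,0,88.3,0, 0.085,-0.4286,0.092,-0.4878,0,88.3,0, 0.085,-0.4286,0.092,-0.4878,0,88.3,0]'; python3 - <<'E'
from h import *
delta(goal(509,-18,150,-17))
E
```

```text
t: 1.5
tool_pos: [432.6, 113.7, 172.2]
ee_rot: [-0.701, 0.092, -0.093, 0.701]
force: [1.7, 1.6, -0.5]
finger_gap: 0.996
shift m [ 0.1079  0.0223 -0.1074] turn deg [-0.02  1.97  0.05] dist 153.9
```

```bash
python3 -m crank '[0.085,0.036,0.007,-0.036,0,2,0, 0.085,0.072,0.015,-0.072,0,2,0, 0.085,0.108,0.022,-0.1074,0,2,0, 0.085,0.108,0.022,-0.1074,0,2,0, 0.085,0.108,0.022,-0.1074,0,2,0, 0.085,0.108,0.022,-0.1074,0,2,0, 0.085,0.108,0.022,-0.1074,0,2,0, 0.085,0.108,0.022,-0.1074,0,2,0]'; python3 - <<'E'
from h import *
delta(goal(509,-18,150,-17))
im=ctrl.read_camera("wrist"); cv2.imwrite("pics/w1.png",im[:,:,::-1]); c=ctrl.get_calibration("wrist")
import pickle; pickle.dump((c,ctrl.observe()),open('w1.pkl','wb'))
print(ctrl.observe()['tool_pos'],ctrl.spot_point("wrist","pocket"),w2p(c,[509,-18,10]))
E
```

```text
t: 2.5
tool_pos: [509.1, -15.1, 150.4]
ee_rot: [0.7, -0.102, 0.102, -0.7]
force: [0.0, -0.5, 0.1]
finger_gap: 0.994
shift m [ 0.0007  0.0004 -0.0028] turn deg [0.   0.38 0.02] dist 3.0
[509.13597518 -15.20464056 150.3549765 ] [{'location': [316.4, 219.4], 'conf': 0.94}] [[316.73183191 226.37586749]]
```

View pics/w1.png

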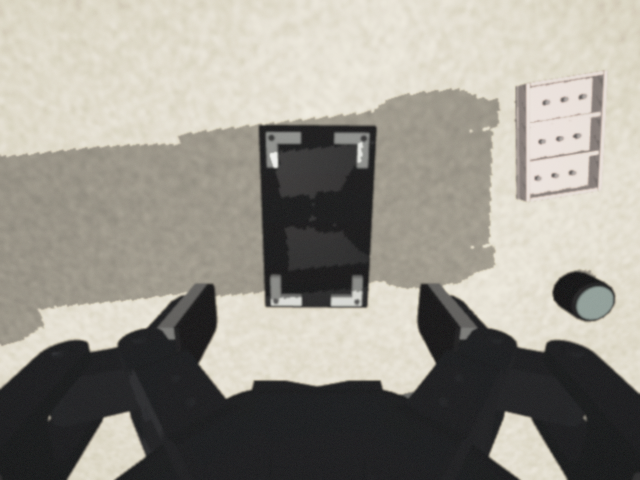

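The wrist view shows the black fixture at about (260..377, 125..307), with its four fences. I'll fit its outline.

```bash
python3 - <<'E'
from h import *
import pickle
c,s=pickle.load(open('w1.pkl','rb')); im=cv2.imread("pics/w1.png")
for th in (60,80):
    m=(im.max(2)<th).astype(np.uint8); R0=np.zeros_like(m); R0[112:318,245:392]=1; m*=R0
    m=cv2.morphologyEx(m,cv2.MORPH_CLOSE,np.ones((15,15)))
    cn=max(cv2.findContours(m,0,1)[0],key=cv2.contourArea).reshape(-1,2).astype(float)
    print(th,rect(p2w(c,cn,10)))
    P=p2w(c,cn,10); print(cv2.approxPolyDP(np.float32(cn),6,True).reshape(-1,2).tolist())
# bright fences, z=16 outer outline of fences = 62+16 x 128+16
g=(im.min(2)>90).astype(np.uint8)
m2=np.zeros_like(g); m2[128:306,264:374]=g[128:306,264:374]
n,l,st,ce=cv2.connectedComponentsWithStats(m2); print([(st[i].tolist()) for i in range(1,n) if st[i][4]>60])
print(c['cam_to_world'][:3,3].round(1))
delta(goal(555,-272,150,-4.5))
E
```

```text
60 (array([509.9, -14.2]), 89.1, 151.6, -17.11)
[[260.0, 126.0], [267.0, 304.0], [270.0, 292.0], [298.0, 292.0], [303.0, 305.0], [329.0, 305.0], [331.0, 293.0], [362.0, 293.0], [365.0, 305.0], [375.0, 128.0]]
80 (array([509.8, -14.3]), 89.9, 152.9, -17.14)
[[260.0, 126.0], [266.0, 304.0], [270.0, 293.0], [300.0, 293.0], [303.0, 305.0], [328.0, 306.0], [332.0, 293.0], [362.0, 293.0], [365.0, 306.0], [375.0, 127.0]]
[[266, 132, 35, 37, 692], [334, 133, 36, 35, 662], [367, 192, 7, 114, 411], [270, 275, 33, 31, 554], [330, 276, 33, 30, 561]]
[529.   48.8 281.4]
shift m [ 0.1175  0.0003 -0.2328] turn deg [ 1.000e-02 -1.214e+01  1.000e-02] dist 260.8
```

```bash
python3 -m crank '[0.085,0.0294,0,-0.058,0,-3,0, 0.085,0.0587,0,-0.1164,0,-6,0, 0.085,0.088,0,-0.1746,0,-9,0, 0.085,0.1175,0,-0.2328,0,-12.1,0, 0.085,0.1175,0,-0.2328,0,-12.1,0, 0.085,0.1175,0,-0.2328,0,-12.1,0, 0.085,0.1175,0,-0.2328,0,-12.1,0, 0.085,0.1175,0,-0.2328,0,-12.1,0]'; python3 - <<'E'
from h import *
im=ctrl.read_camera("wrist"); cv2.imwrite("pics/w2.png",im[:,:,::-1]); c=ctrl.get_calibration("wrist")
import pickle; pickle.dump((c,ctrl.observe()),open('w2.pkl','wb'))
print(ctrl.spot_point("wrist","shell_center"),w2p(c,[555,-272,5]),tool()[0])
cv2.imwrite("pics/w2c.png",cv2.resize(im[100:340,200:440,::-1],None,fx=2.5,fy=2.5,interpolation=cv2.INTER_CUBIC))
E
```

```text
t: 3.6
tool_pos: [555.1, -271.0, 150.5]
ee_rot: [0.707, -0.028, 0.028, -0.706]
force: [-0.0, 0.7, -0.4]
finger_gap: 0.997
[{'location': [316.2, 222.2], 'conf': 0.56}] [[315.83581231 222.41291258]] [ 555.11746126 -271.39921266  150.52431567]
```

View pics/w2c.png

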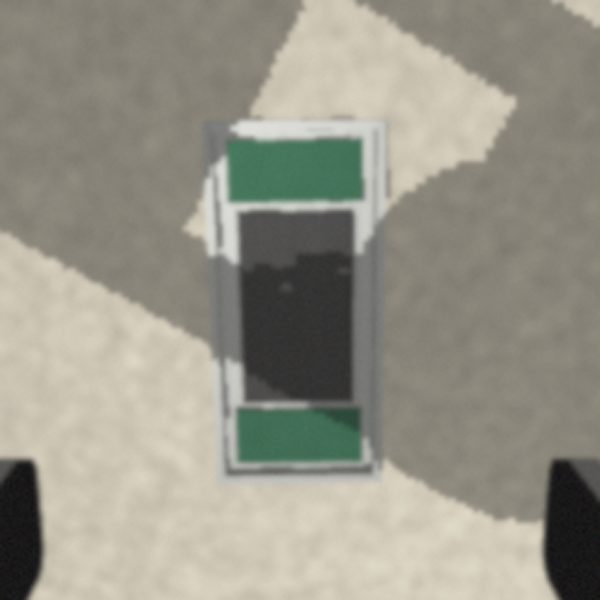

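The crop shows the housing with outer rim corners at about (205,120), (386,120), (381,478) and (220,478) in crop pixels, which is (282,148) to (352,291) in the full picture.

```bash
python3 - <<'E'
from h import *
import pickle
c,s=pickle.load(open('w2.pkl','rb'))
q=(np.array([(205,120),(386,120),(381,478),(220,478)])+.5)/2.5-.5+[200,100]
P=p2w(c,q,9);print(P.round(1),rect(P), P.mean(0))
for i in range(4): print(np.linalg.norm(P[i]-P[i-1]).round(1),end=' ')
e=P[0]+P[1]-P[2]-P[3]; print('yaw',np.degrees(np.arctan2(-e[0],e[1])))
p,r=tool(); print('pads px at tip z', p)
E
```

```text
[[ 533.2 -208.9    9. ]
 [ 589.7 -213.4    9. ]
 [ 581.9 -335.2    9. ]
 [ 525.5 -330.8    9. ]] (array([ 557.6, -272.1]), 56.7, 122.9, -3.67) [ 557.60618604 -272.06860305    9.        ]
122.1 56.7 122.1 56.5 yaw -3.6378633551484736
pads px at tip z [ 555.11746126 -271.39921266  150.52431567]
```

```bash
python3 - <<'E'
from h import *
delta(goal(557.6,-272.6,9,-3.7))
E
```

```text
shift m [ 0.0025  0.1415 -0.001 ] turn deg [ 0.01 -0.81  0.02] dist 141.6
```

```bash
python3 -m crank '[0.07,0.0025,0.04,-0.001,0,-0.8,0, 0.07,0.0025,0.08,-0.001,0,-0.8,0, 0.07,0.0025,0.11,-0.001,0,-0.8,0, 0.07,0.0025,0.122,-0.001,0,-0.8,0, 0.07,0.0025,0.132,-0.001,0,-0.8,0, 0.07,0.0025,0.138,-0.001,0,-0.8,0, 0.07,0.0025,0.1415,-0.001,0,-0.8,0, 0.07,0.0025,0.1415,-0.001,0,-0.8,0]'; python3 - <<'E'
from h import *
im=ctrl.read_camera("wrist"); cv2.imwrite("pics/w3.png",im[:,:,::-1])
delta(goal(557.6,-272.6,9,-3.7))
E
```

```text
t: 4.7
tool_pos: [557.5, -273.6, 9.0]
ee_rot: [0.707, -0.023, 0.023, -0.707]
force: [0.4, -0.3, 0.5]
finger_gap: 0.821
shift m [-0.      0.0001  0.001 ] turn deg [ 0.02 -0.07  0.02] dist 1.0
```

View pics/w3.png

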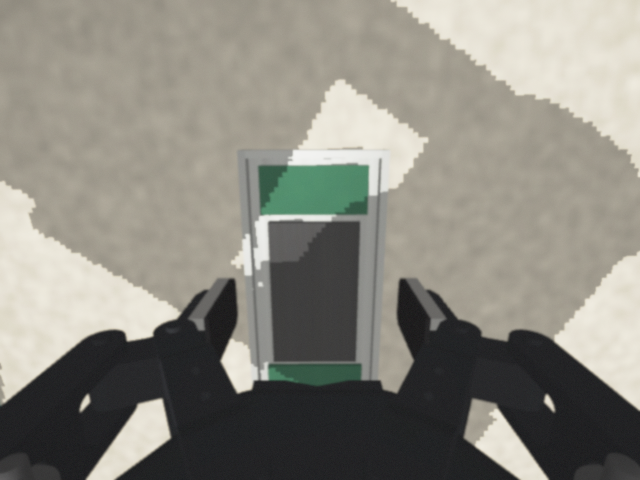

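Fingertips at (236,280) and (399,280) straddle the housing, whose rims are at about 246 and 383. Closing now.

```bash
python3 -m crank '[0.05,0,0,0,0,0,0, 0.05,0,0,0,0,0,0, 0.05,0,0,0,0,0,0, 0.05,0,0,0,0,0,0, 0.05,0,0,0,0,0,0, 0.05,0,-0.005,0,0,0,0, 0.05,0,-0.015,0,0,0,0, 0.05,0,-0.03,0,0,0,0]'; python3 - <<'E'
from h import *
p,r=tool()
print(ctrl.observe()['finger_gap']*85.4,p)
delta(goal(509.7,-15.6,80,-17.1))
E
```

```text
t: 5.75
tool_pos: [557.3, -273.4, 39.5]
ee_rot: [-0.707, 0.023, -0.023, 0.707]
force: [-0.2, 0.7, -1.0]
finger_gap: 0.656
56.0413136065079 [ 557.31216753 -273.44785831   39.49129757]
shift m [-0.0645 -0.0405  0.2542] turn deg [-0.   13.33 -0.02] dist 265.3
```

```bash
python3 -m crank '[0.05,-0.002,-0.0405,0.03,0,1.5,0, 0.05,-0.018,-0.0405,0.075,0,4,0, 0.05,-0.034,-0.0405,0.13,0,7,0, 0.05,-0.05,-0.0405,0.185,0,10,0, 0.05,-0.0605,-0.0405,0.235,0,12.5,0, 0.05,-0.0645,-0.0405,0.2542,0,13.3,0, 0.05,-0.0645,-0.0405,0.2542,0,13.3,0, 0.05,-0.0645,-0.0405,0.2542,0,13.3,0]'; python3 - <<'E'
from h import *
im=ctrl.read_camera("wrist"); cv2.imwrite("pics/w4.png",im[:,:,::-1]); c=ctrl.get_calibration("wrist")
import pickle; pickle.dump((c,ctrl.observe()),open('w4.pkl','wb'))
cv2.imwrite("pics/w4c.png",cv2.resize(im[120:400,200:440,::-1],None,fx=2.1,fy=2.1,interpolation=cv2.INTER_CUBIC))
delta(goal(509.7,-15.6,80,-17.1))
E
```

```text
t: 6.75
tool_pos: [510.0, -16.2, 79.7]
ee_rot: [0.699, -0.105, 0.105, -0.699]
force: [-0.0, 0.5, -1.4]
finger_gap: 0.653
shift m [-0.0005 -0.0005  0.0007] turn deg [0.01 0.01 0.03] dist 1.0
```

View pics/w4c.png

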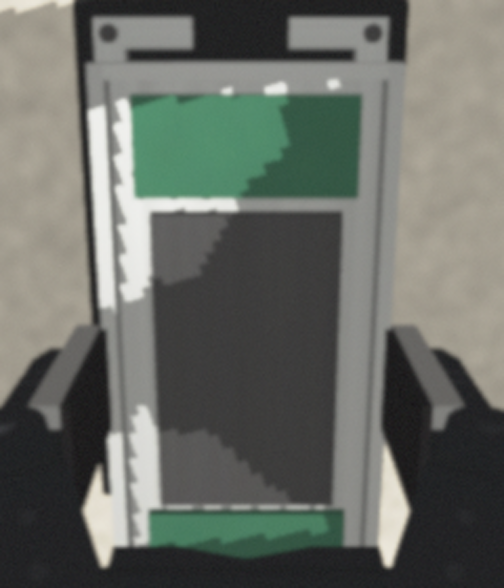

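Crop of the wrist view: the housing is square between the pads, with its far corners at (85,62) and (405,62) in the crop. Beyond it, the outer corners of the fixture's far fences are at about (92,17) and (390,17).

```bash
python3 - <<'E'
from h import *
import pickle
c,s=pickle.load(open('w4.pkl','rb')); p,r=tool(s)
f=lambda q:(np.array(q)+.5)/2.1-.5+[200,120]
for n,q,z,l in (('shell',[(85,62),(405,62)],p[2],62),('fence',[(92,17),(390,17)],16,72)):
    P=p2w(c,f(q),z); t=r.inv().apply(P-p).round(1); d=P[1]-P[0]
    yaw=np.degrees(np.arctan2(d[1],d[0])); a=np.radians(yaw)
    print(n,'tool frame',t.tolist(),'width',np.linalg.norm(d).round(1),'yaw',yaw.round(2),'centre xy',(P.mean(0)-l*np.array([-np.sin(a),np.cos(a),0])).round(1))
print(c['cam_to_world'][:3,3], p)
E
```

```text
shell tool frame [[-28.1, -0.0, 63.3], [29.3, 0.0, 63.3]] width 57.5 yaw -17.11 centre xy [511.  -15.3  79.5]
fence tool frame [[-39.6, 63.5, 73.1], [38.6, 63.5, 73.1]] width 78.2 yaw -17.11 centre xy [509.8 -15.3  16. ]
[530.36952718  47.41124065 210.62736383] [510.00308674 -16.4318493   79.51598999]
```

```bash
python3 -m crank '[0.05,-0.0012,0.01,-0.0002,0,0,0, 0.05,-0.0012,0.02,-0.0002,0,0,0, 0.05,-0.0012,0.03,-0.0002,0,0,0, 0.05,-0.0012,0.04,-0.0002,0,0,0, 0.05,-0.0012,0.047,-0.0002,0,0,0, 0.05,-0.0012,0.051,-0.0002,0,0,0, 0.05,-0.0012,0.051,-0.0002,0,0,0, 0.05,-0.0012,0.051,-0.0002,0,0,0]'; python3 - <<'E'
from h import *
im=ctrl.read_camera("wrist"); c=ctrl.get_calibration("wrist"); print(tool()[0])
import pickle; pickle.dump((c,ctrl.observe()),open('w5.pkl','wb'))
cv2.imwrite("pics/w5c.png",cv2.resize(im[100:240,216:416,::-1],None,fx=4,fy=4,interpolation=cv2.INTER_CUBIC))
E
```

```text
t: 7.8
tool_pos: [508.7, -15.5, 28.4]
ee_rot: [0.699, -0.105, 0.105, -0.699]
force: [-0.1, -0.2, -0.9]
finger_gap: 0.658
[508.70188273 -15.45698182  28.46737044]
```

View pics/w5c.png

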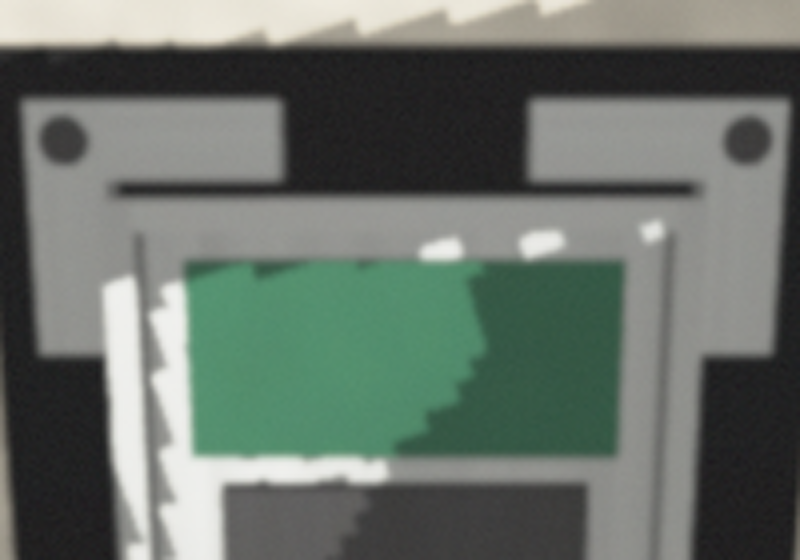

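Close crop: the housing's far edge is at row 195, between about x=98 and 712. The far fences' outer corners are at (20,97) and (790,97).

```bash
python3 - <<'E'
from h import *
import pickle
c,s=pickle.load(open('w5.pkl','rb')); p,r=tool(s)
f=lambda q:(np.array(q)+.5)/4-.5+[216,100]
for n,q,z,l in (('shell',[(98,195),(712,195)],p[2],62),('fence',[(20,97),(790,97)],16,72),('fenceend',[(38,357),(775,357)],16,46),('plate',[(0,48),(800,48)],10,78)):
    P=p2w(c,f(q),z); t=r.inv().apply(P-p).round(1); d=P[1]-P[0]
    print(n,t.tolist(),np.linalg.norm(d).round(1),'mid',(t.mean(0)-[0,0,l]).round(2))
E
```

```text
shell [[-28.1, -0.0, 63.7], [29.7, 0.0, 63.7]] 57.8 mid [0.8 0.  1.7]
fence [[-38.2, 12.4, 73.0], [39.8, 12.5, 73.0]] 78.0 mid [ 0.8  12.45  1.  ]
fenceend [[-38.3, 12.4, 46.6], [40.2, 12.5, 46.6]] 78.4 mid [ 0.95 12.45  0.6 ]
plate [[-41.6, 18.4, 78.2], [42.1, 18.5, 78.2]] 83.7 mid [ 0.25 18.45  0.2 ]
```

```bash
python3 -m crank '[0.05,0,0.001,-0.0008,0,0,0, 0.05,0,0.003,-0.0008,0,0,0, 0.05,0,0.005,-0.0008,0,0,0, 0.05,0,0.007,-0.0008,0,0,0, 0.05,0,0.0085,-0.0008,0,0,0, 0.05,0,0.0092,-0.0008,0,0,0, 0.05,0,0.0092,-0.0008,0,0,0, 0.05,0,0.0092,-0.0008,0,0,0]'; python3 -c "
from bench import ctrl
s=ctrl.observe();print(s['tool_pos'],s['force'])"
```

```text
t: 8.85
tool_pos: [508.3, -16.2, 19.6]
ee_rot: [0.699, -0.105, 0.105, -0.699]
force: [-6.5, 1.7, 13.6]
finger_gap: 0.656
[508.30067545 -16.21603836  19.60135211] [-6.54794776  1.72180854 13.55962271]
```

```bash
python3 -m crank '[0.07,0,0,0,0,0,0, 0.07,0,0,0,0,0,0, 0.07,0,0,0,0,0,0, 0.07,0,0,0,0,0,0, 0.07,0,-0.005,0,0,0,0, 0.07,0,-0.03,0,0,0,0, 0.07,0,-0.08,0,0,0,0, 0.07,0,-0.11,0,0,0,0]'; python3 - <<'E'
from h import *
im=ctrl.read_camera("wrist"); c=ctrl.get_calibration("wrist"); print(tool()[0])
import pickle; pickle.dump((c,ctrl.observe()),open('w6.pkl','wb'))
cv2.imwrite("pics/w6c.png",cv2.resize(im[100:320,220:420,::-1],None,fx=2.7,fy=2.7,interpolation=cv2.INTER_CUBIC))
delta(goal(569,281.5,140,7.3))
E
```

```text
t: 9.85
tool_pos: [508.7, -16.3, 131.6]
ee_rot: [0.699, -0.104, 0.106, -0.699]
force: [0.3, -0.1, -0.1]
finger_gap: 0.823
[509.88816231 -16.4561262  134.83919935]
shift m [-0.0309 -0.0052  0.3022] turn deg [  0.04 -24.36   0.35] dist 303.8
```

View pics/w6c.png

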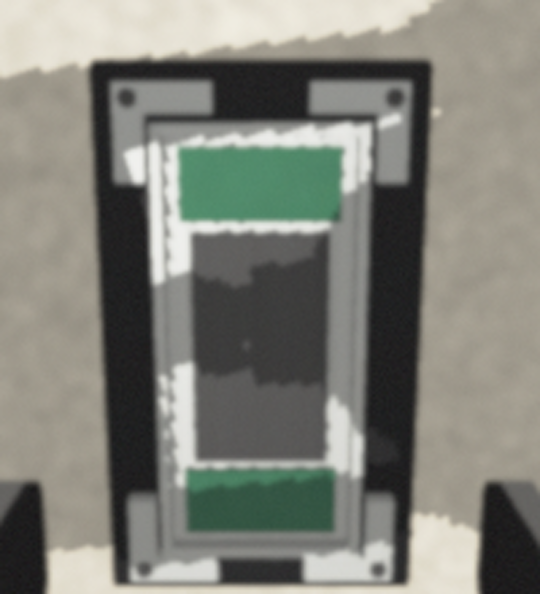

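Crop of the fixture after release: the housing lies square between all four fences (rims at about x 150–372, y 122–550), so it's seated. Next is the display.

```bash
python3 -m crank '[0.07,-0.005,-0.005,0.05,0,-4,0, 0.07,-0.011,-0.005,0.11,0,-9,0, 0.07,-0.017,-0.005,0.17,0,-14,0, 0.07,-0.023,-0.005,0.23,0,-19,0, 0.06,-0.029,-0.005,0.285,0,-24.4,0, 0.05,-0.031,-0.005,0.302,0,-24.4,0, 0.05,-0.031,-0.005,0.302,0,-24.4,0, 0.05,-0.031,-0.005,0.302,0,-24.4,0]'; python3 - <<'E'
from h import *
im=ctrl.read_camera("wrist"); c=ctrl.get_calibration("wrist"); print(tool()[0])
import pickle; pickle.dump((c,ctrl.observe()),open('w7.pkl','wb'))
print(ctrl.spot_point("wrist","panel_center"),ctrl.spot_point("wrist","slot"),w2p(c,[[568,281.5,66],[568,281.5,37]]))
cv2.imwrite("pics/w7.png",im[:,:,::-1])
delta(goal(568,281.5,140,7.3))
E
```

```text
t: 10.9
tool_pos: [567.3, 280.3, 134.0]
ee_rot: [0.706, 0.045, -0.045, -0.706]
force: [0.3, 0.3, 0.7]
finger_gap: 0.586
[567.34535728 280.21330804 134.12727436]
[{'location': [315.2, 226.5], 'conf': 0.59}] [{'location': [318.3, 216.0], 'conf': 0.7}] [[316.90310924 248.82155622]
 [316.93146997 235.89511624]]
shift m [ 0.0007 -0.0058  0.001 ] turn deg [ 0.01 -0.06  0.01] dist 5.9
```

View pics/w7.png

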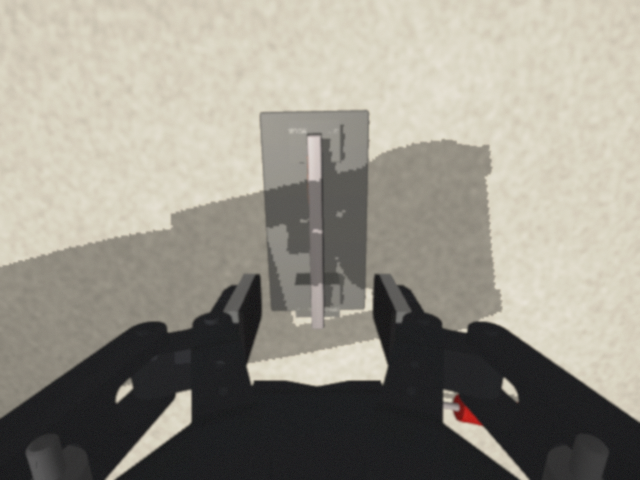

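The display's top edge runs from (314,135), about 14 px wide, to (317.5,327). The stand base has its top corners at (261,112) and (368,111).

```bash
python3 - <<'E'
from h import *
import pickle
c,s=pickle.load(open('w7.pkl','rb')); p,r=tool(s)
P=p2w(c,[(314,134.5),(317.6,327.5)],66); d=P[0]-P[1]
print(P.round(1),np.linalg.norm(d),P.mean(0),'yaw',np.degrees(np.arctan2(-d[0],d[1])), 'tool',r.inv().apply(P.mean(0)-p))
yaw=np.degrees(np.arctan2(-d[0],d[1])); m=P.mean(0); print(rect(p2w(c,[(261,112),(368,111),(365,310),(272,310)],8)))
delta(goal(m[0],m[1],60,yaw))
E
```

```text
[[557.8 348.8  66. ]
 [575.4 227.2  66. ]] 122.88322722838842 [566.57970594 288.00018973  66.        ] yaw 8.209639004718339 tool [ 0.22309218 68.12435688  7.84662289]
(array([567.4, 287.1]), 78.3, 158.9, 8.1)
shift m [0.0001 0.0742 0.0077] turn deg [ 0.01 -0.97  0.01] dist 74.6
```

```bash
python3 -m crank '[0.04,-0.0004,0.02,0.0077,0,-1,0, 0.04,-0.0004,0.045,0.0077,0,-1,0, 0.04,-0.0004,0.065,0.0077,0,-1,0, 0.04,-0.0004,0.076,0.0077,0,-1,0, 0.04,-0.0004,0.082,0.0077,0,-1,0, 0.02,-0.0004,0.082,0.0077,0,-1,0, 0.0,-0.0004,0.082,0.0077,0,-1,0, 0.0,-0.0004,0.082,0.0077,0,-1,0]'; python3 -m crank '[0,0,0,0,0,0,0, 0,0,0,0,0,0,0, 0,0,0,0,0,0,0, 0,0,0,0,0,0,0, 0,0,-0.003,0,0,0,0, 0,0,-0.006,0,0,0,0, 0,0,-0.01,0,0,0,0, 0,0,-0.015,0,0,0,0]'
```

```text
t: 12.05
tool_pos: [566.2, 289.3, 52.6]
ee_rot: [-0.705, -0.052, 0.051, 0.705]
force: [-0.6, -0.5, 3.4]
finger_gap: 0.081
t: 13.05
tool_pos: [565.9, 289.2, 67.2]
ee_rot: [0.705, 0.051, -0.051, -0.705]
force: [0.4, -0.2, -0.9]
finger_gap: 0.078
```

```bash
python3 -m crank '[0,0,-0.02,0,0,0,0, 0,0,-0.05,0,0,0,0, 0,0,-0.09,0,0,0,0, 0,0,-0.13,0,0,0,0, 0,0,-0.16,0,0,0,0, 0,0,-0.17,0,0,0,0, 0,0,-0.17,0,0,0,0, 0,0,-0.17,0,0,0,0]'; python3 - <<'E'
from h import *
im=ctrl.read_camera("wrist"); c=ctrl.get_calibration("wrist"); p,r=tool(); print(p)
import pickle; pickle.dump((c,ctrl.observe()),open('w8.pkl','wb'))
cv2.imwrite("pics/w8.png",im[:,:,::-1])
C=np.array([509.3,-15.6,150]); g=goal(0,0,0,-17.1,-45); print(g[1].as_matrix().round(2))
g=(C-g[1].apply([0,15,0]),g[1]); print(g[0]); delta(g)
E
```

```text
t: 14.05
tool_pos: [565.5, 289.0, 235.5]
ee_rot: [0.705, 0.051, -0.052, -0.705]
force: [-0.1, -0.4, -1.1]
finger_gap: 0.079
[565.56475744 289.05767485 235.56712615]
[[ 0.68  0.68  0.29]
 [-0.21 -0.21  0.96]
 [ 0.71 -0.71 -0.  ]]
[499.16228417 -12.48123138 160.60660172]
shift m [-0.1092  0.0753 -0.2887] turn deg [ -9.93  24.13 -44.35] dist 317.7
```

View pics/w8.png

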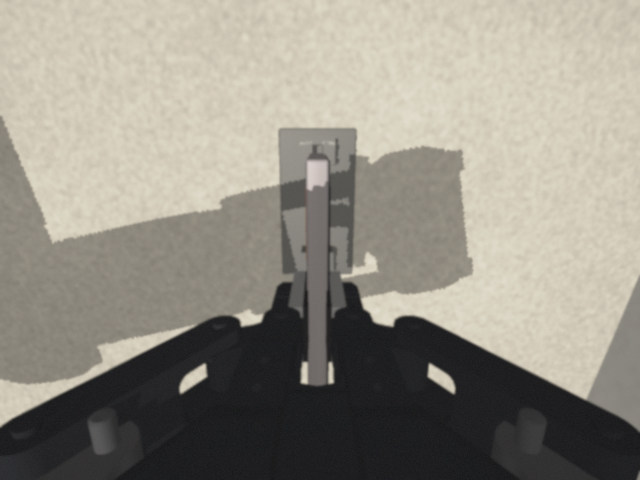

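The display is lifted clear, with its top edge vertical in the picture from (317,158) to (317,385), held at its middle.

```bash
python3 - <<'E'
from h import *
import pickle
c,s=pickle.load(open('w8.pkl','rb')); p,r=tool(s)
print('far end in tool',r.inv().apply(p2w(c,[(317,158)],p[2]+14)-p))
E
python3 -m crank '[0,-0.013,0.009,-0.036,-1.2,3,-5.5, 0,-0.029,0.02,-0.077,-2.6,6.4,-11.8, 0,-0.045,0.031,-0.12,-4.1,10,-18.4, 0,-0.061,0.042,-0.162,-5.6,13.5,-24.8, 0,-0.077,0.053,-0.204,-7,17,-31.2, 0,-0.093,0.064,-0.246,-8.4,20.5,-37.7, 0,-0.105,0.072,-0.277,-9.5,23.1,-42.5, 0,-0.1092,0.0753,-0.2887,-9.9,24.1,-44.35]'
python3 - <<'E'
from h import *
C=np.array([509.3,-15.6,150]); g=goal(0,0,0,-17.1,-45); g=(C-g[1].apply([0,15,0]),g[1]); delta(g)
E
```

```text
far end in tool [[  0.91732423 -14.03135864  60.4774167 ]]
t: 15.1
tool_pos: [498.1, -13.5, 159.8]
ee_rot: [0.686, 0.17, 0.366, -0.606]
force: [0.2, 0.5, 0.4]
finger_gap: 0.082
shift m [ 0.0011 -0.      0.0013] turn deg [ 0.01 -0.12  0.07] dist 1.7
```

```bash
python3 -m crank '[0,0.001,0,0.0023,0,0,0, 0,0.001,0,0.0023,0,0,0, 0,0.001,0,0.0023,0,0,0, 0,0.001,0,0.0023,0,0,0, 0,0.001,0,0.0023,0,0,0, 0,0.001,0,0.0023,0,0,0, 0,0.001,0,0.0023,0,0,0, 0,0.001,0,0.0023,0,0,0]'
python3 - <<'E'
from h import *
a=ctrl.read_camera("scene"); c=ctrl.get_calibration("scene"); b=ctrl.read_camera("top"); t=ctrl.get_calibration("top")
print(w2p(c,[[509.3,-15.6,150],[509.6,-15.5,19]]),ctrl.spot_point("scene","panel_center"),w2p(t,[509.3,-15.6,150]),ctrl.spot_point("top","panel_center"))
A=cv2.resize(a[120:320,200:460,::-1],None,fx=1.53,fy=1.53*1.3/1.3); B=cv2.resize(b[160:360,200:460,::-1],None,fx=1.53,fy=1.53)
cv2.imwrite("pics/f.png",np.hstack([A,B])); print(A.shape)
E
```

```text
t: 16.1
tool_pos: [501.1, -10.3, 162.4]
ee_rot: [0.686, 0.171, 0.365, -0.606]
force: [0.0, 0.5, -0.9]
finger_gap: 0.083
[[306.50447668 204.04840843]
 [307.77411666 255.73341413]] [{'location': [309.1, 205.6], 'conf': 0.92}] [[323.39793097 253.50571357]] [{'location': [325.8, 252.1], 'conf': 0.9}]
(306, 398, 3)
```

View pics/f.png

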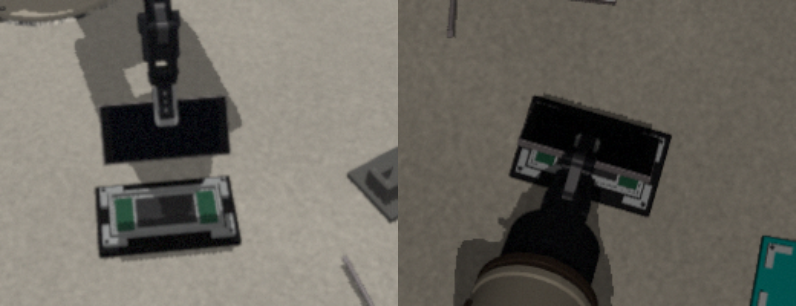

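Left (scene): the display is held glass up above the seated housing, with parallel edges. Right (top): the display lies over the housing in line with the fixture. Nothing else has moved, so I'm handing in.

```bash
python3 -c "
from bench import ctrl
s=ctrl.observe();print(s['t'],s['tool_pos'],s['force'],s['finger_gap']);print(ctrl.finish_job())"
```

```text
16.3 [501.05742163 -10.33468194 162.37086835] [ 0.23741331 -0.23131564 -0.80032089] 0.07970158013346396
the job is handed in; nothing more can be done
None
```

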